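# Cure the rocking dusting stand

### The job

The plate of the fingerprint-dusting stand rocks because one of its feet is short. Press down on its corners with the fingertips, one after another, until you find the corner that sinks, then press the steel shim tongue beside that corner all the way down flat and let go, so that the plate sits level. Leave the other three tongues standing, and do not grip or lift anything or shift the things around the stand.

Things in the scene. Friction and masses are not known exactly. Their poses are not given: they have to be found in the camera images.
- stand: Grey painted base of the dusting stand, 176 x 262 mm (its x, y), fixed to the table; its floor slab is 10 mm high, and a low fixed rim under the plate's edges reaches 23 mm. Origin: centre of its underside, on the table; z up. 'Near' is its -x side (towards the robot), 'left' its +y side. It may be turned up to about 30 degrees.
- plate: Aluminium plate 160 x 130 x 8 mm (x, y, z), level, top 34 mm above the table. Origin: centre of its underside. Of the four feet hidden under its corners one is 5 mm short, at a random corner. There the corner sinks 5 mm under about 3 N, then is solid (the opposite corner rises as much); the others are solid at once. Springs level the plate when let go. It does not come off.
- corner_1 (a point): Point on the plate's top at its near-left (-x, +y) corner, right above that corner's foot, 20 mm in from the plate's x edge and 15 mm in from its y edge: the place to press. Moves with the plate.
- corner_2 (a point): Point on the plate's top at its far-left (+x, +y) corner, right above that corner's foot, 20 mm in from the plate's x edge and 15 mm in from its y edge: the place to press. Moves with the plate.
- corner_3 (a point): Point on the plate's top at its far-right (+x, -y) corner, right above that corner's foot, 20 mm in from the plate's x edge and 15 mm in from its y edge: the place to press. Moves with the plate.
- corner_4 (a point): Point on the plate's top at its near-right (-x, -y) corner, right above that corner's foot, 20 mm in from the plate's x edge and 15 mm in from its y edge: the place to press. Moves with the plate.
- shim_1_pad (a point): Place to press on the upper face of the steel shim tongue of corner_1, 12 mm from its outer end, at x = -58, y = +112 mm in the stand's frame. The tongue, 24 mm wide, 3 mm thick, sticks out 44 mm sideways from a hinge 15 mm outside the plate's edge and stands up about 17 degrees. The pad is some 24 mm above the table; pressed flat, 15 mm.
- shim_2_pad (a point): Place to press on the upper face of the steel shim tongue of corner_2, 12 mm from its outer end, at x = +58, y = +112 mm in the stand's frame. The tongue, 24 mm wide, 3 mm thick, sticks out 44 mm sideways from a hinge 15 mm outside the plate's edge and stands up about 17 degrees. The pad is some 24 mm above the table; pressed flat, 15 mm.
- shim_3_pad (a point): Place to press on the upper face of the steel shim tongue of corner_3, 12 mm from its outer end, at x = +58, y = -112 mm in the stand's frame. The tongue, 24 mm wide, 3 mm thick, sticks out 44 mm sideways from a hinge 15 mm outside the plate's edge and stands up about 17 degrees. The pad is some 24 mm above the table; pressed flat, 15 mm.
- shim_4_pad (a point): Place to press on the upper face of the steel shim tongue of corner_4, 12 mm from its outer end, at x = -58, y = -112 mm in the stand's frame. The tongue, 24 mm wide, 3 mm thick, sticks out 44 mm sideways from a hinge 15 mm outside the plate's edge and stands up about 17 degrees. The pad is some 24 mm above the table; pressed flat, 15 mm.
- shim_1 (a joint): Angle of the shim tongue of corner_1, rad: 0 to 0.06 at the start (standing up), 0.30 pressed flat (hard stop). Stiff, it stays where it is left; pressing the pad takes 6 to 15 N. Over its last 0.17 rad its hidden inner end raises that corner's foot by 5 mm: this fills the gap at the rocking corner, but tilts the plate at any other.
- shim_2 (a joint): Angle of the shim tongue of corner_2, rad: 0 to 0.06 at the start (standing up), 0.30 pressed flat (hard stop). Stiff, it stays where it is left; pressing the pad takes 6 to 15 N. Over its last 0.17 rad its hidden inner end raises that corner's foot by 5 mm: this fills the gap at the rocking corner, but tilts the plate at any other.
- shim_3 (a joint): Angle of the shim tongue of corner_3, rad: 0 to 0.06 at the start (standing up), 0.30 pressed flat (hard stop). Stiff, it stays where it is left; pressing the pad takes 6 to 15 N. Over its last 0.17 rad its hidden inner end raises that corner's foot by 5 mm: this fills the gap at the rocking corner, but tilts the plate at any other.
- shim_4 (a joint): Angle of the shim tongue of corner_4, rad: 0 to 0.06 at the start (standing up), 0.30 pressed flat (hard stop). Stiff, it stays where it is left; pressing the pad takes 6 to 15 N. Over its last 0.17 rad its hidden inner end raises that corner's foot by 5 mm: this fills the gap at the rocking corner, but tilts the plate at any other.
- drink: Bystander: aluminium drink bottle, 62 mm across, 165 mm tall, standing to the left of the stand and nearer the robot. Origin: centre of its underside.
- powder: Bystander: closed jar of powder, 72 mm across, 55 mm tall, standing right of the stand. Origin: centre of its underside.
- brush: Bystander: dusting brush, 165 mm long, 24 mm high, lying beyond the stand along its y. Origin: on the table below the handle, 90 mm from the handle's end.

How it is judged:
By the outcome, as a careful person would: the job done as asked, in the order asked, and still so for the second after the job is handed in, with the robot touching nothing.
It also fails if it takes over 72 s, if anything falls off the work surface, if the arm or the gripper's body presses on something with over 40 N, if the wrist force passes 120 N, or if a joint passes its speed limit or range.

### The arm

A 6-joint arm with a two-finger parallel gripper is mounted at the origin on the work surface. World frame = base frame: x ahead of the robot, y to its left, z up, the work surface at z = 0. Lengths are in m, angles in rad, forces in N, time in s.
With the tool pointing down it reaches from about 0.375 to 0.925 m from the base axis. Payload 5.7 kg.
Tool frame: the origin (TCP) lies at the centre of the arm's flange, where the gripper is bolted on; the fingertips stand 182 mm ahead of it and the grasp point (between the pads) lies grip_point_offset ahead of it (grip_point_offset is the distance from the TCP to the grasp point, in m); z points along the fingers, y is the line along which they close (so a half turn about z gives the same grasp; the last joint's range is limited). The gripper opens to 88 mm and grips with 3 to 60 N. Pads are 20 mm wide; open, the fingers measure 115 mm over their backs; the gripper's body (75 mm by 178 mm) begins 61 mm behind the grasp point.
Start: joints at [1.231, 0.359, 1.51, -0, 1.272, -0.115], TCP at [0.134, 0.585, 0.405] pointing down, gripper open.
Joint ranges: [-2.97, 2.97], [-1.01, 2.36], [0.21, 2.38], [-0.96, 4.11], [0.2, 2.71], [-2.98, 2.98]. Speed limits (rad/s): [2.39, 2.39, 3.14, 3.14, 3.14, 3.14].

### API

Orientations are given as [roll, pitch, yaw] about the fixed x, y, z axes, in that order (R = Rz(yaw) Ry(pitch) Rx(roll)).
In Python, from bench import sense, grab_frame, camera_params, close_job, grip_point_offset gives the robot as it stands.
- The arm moves only by the tool jog_arm, never from a script. Its argument "plan" is a list that holds one entry, the list of rows, each a list of 5 numbers: the shift along the tool's x, y, z in cm, then the turn about the tool's z in rad, then the finger opening in cm, from 0 to 8.78. In form: [[[x, y, z, twist, grip], ...]]. A call has 1 to 12 rows; each row is the pose to reach, as a shift and turn from the pose commanded when the call began, along the tool's axes at that moment; what a row does not reach only later rows make up. A row lasts 1/8 s, in which the tool goes at most 62.5 mm and 10.7 degrees, less where a joint would pass 70% of its speed; a pose out of reach is approached as far as the arm can. A call with a gripper value outside its range is refused whole. The fingers move at their own pace and stop on an object; "force" is the grip in N (left out, the last holds). Time passes only in rows, so rows that repeat a pose let the fingers close. It gives the time, the measured TCP pose, the force, the opening and the grip force at its end, in the units of the state.
- sense(): the state, without advancing time (a new reading comes with each control period).
- grab_frame(name): name is "scene" or "top" or "wrist"; returns (picture, depth): 384x512x3 uint8, red, green, blue; 384x512 float32, m along the optical axis (not along the pixel's ray), 0 where there is no reading.
- camera_params(name): a dict with "intrinsics" (3x3 intrinsics, pixels), "k1" (the pictures are not rectified: a ray, as slopes to the right and down, at radius r is drawn at 1 + k1 r^2 times it, then the intrinsics apply), "pose" (4x4, takes a point from camera to world coordinates); the wrist camera has in their place "tool_from_camera" (4x4, takes a point from camera to tool coordinates, whose origin is the TCP and whose axes are the flange's). Camera axes: x right, y down, z forward; pixel columns grow to the right and rows downward; lengths in m; the calibration is good to about 2 mm. A picture is of the moment at which its call begins: read the wrist's pose just before it. camera_params takes no time and is no camera call.
- close_job(): hands the job in; it is judged then, once.
The state is a dict: "time": time; "joint_positions": joint angles; "qvel": joint speeds; "joint_efforts": joint torques, N m; "eef_pos": TCP position; "tcp_rot": TCP orientation; "wrist_force": force on the tool from outside, world axes, zero at the start; "torque": the same for the moment, N m; "gripper_width": opening from 0.0 (shut) to 1.0 (fully open); "gripper_force": force on a finger pad.
Only numpy, scipy, OpenCV 4.12 (cv2) and the standard library are available. Lean on these libraries where they do the work, as an engineer would, in place of code of your own. Each camera call takes 0.05 s, during which the arm holds its last target. There are 200 camera calls.

## Working session

There is one attempt and no reset: what is moved stays moved. The work goes in short steps, Python scripts to look and compute and a tool call to move; the robot and the scene stay as the last step left them, time stands still between calls to the robot, and variables do not carry over. Pictures are saved under pics/ and viewed, at most 10 in all, crops included, and the job is handed in when it is done.

Besides the shell and the picture viewer there is one more tool, called after "Emit:" as a command line: name --argument value ..., lists and objects as JSON in quotes. jog_arm: Moves the arm, as the interface text tells. Its arguments: {"type":"object","properties":{"plan":{"type":"array"},"force":{"type":"number"}},"required":["plan"]}

```bash
mkdir -p pics
python3 - <<'E'
from bench import *
import cv2,numpy as np
s=sense();print({k:np.round(v,3).tolist() for k,v in s.items()},grip_point_offset)
for n in("top","scene"):
    p,d=grab_frame(n);cv2.imwrite(f"pics/{n}1.png",p[...,::-1]);np.save(f"{n}d.npy",d);c=camera_params(n);print(n,c)
E
```

```text
{'time': 0.0, 'joint_positions': [1.231, 0.359, 1.511, 0.0, 1.273, -0.115], 'qvel': [0.001, 0.002, -0.001, -0.0, 0.0, 0.002], 'joint_efforts': [0.002, -51.539, -27.073, 0.067, 0.035, -0.0], 'eef_pos': [0.134, 0.585, 0.404], 'tcp_rot': [-3.14, -0.0, 2.917], 'wrist_force': [0.022, -0.032, 0.338], 'torque': [0.051, 0.05, -0.052], 'gripper_force': 0.0, 'gripper_width': 1.002} 0.1633
top {'intrinsics': array([[400.03932252,   0.        , 258.7711129 ],
       [  0.        , 400.03932252, 191.79978373],
       [  0.        ,   0.        ,   1.        ]]), 'k1': -0.07754910441401623, 'pose': array([[ 0.08738773, -0.9758773 ,  0.20006717,  0.3964332 ],
       [-0.99617281, -0.08525093,  0.01928768,  0.00927759],
       [-0.00176649, -0.20098698, -0.97959232,  0.85395706],
       [ 0.        ,  0.        ,  0.        ,  1.        ]])}
scene {'intrinsics': array([[484.29390175,   0.        , 256.3642185 ],
       [  0.        , 484.29390175, 195.78075454],
       [  0.        ,   0.        ,   1.        ]]), 'k1': -0.07707081514423848, 'pose': array([[ 0.72658244,  0.55870248, -0.39991187,  1.06892742],
       [ 0.68687075, -0.57630564,  0.44280965, -0.53901099],
       [ 0.01692739, -0.59642548, -0.80248995,  1.04383013],
       [ 0.        ,  0.        ,  0.        ,  1.        ]])}
```

View pics/top1.png

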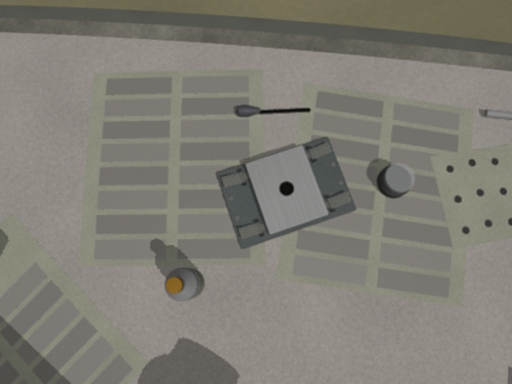

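View pics/scene1.png

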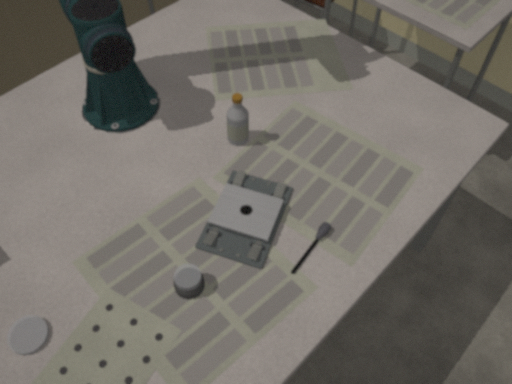

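The top picture shows the stand with corners near (217,174), (325,138), (355,208) and (243,247), and the bright plate on it. The bottle is at (182,284), the jar at (396,180) and the brush at (270,110). The scene view agrees.

```bash
cat > h.py <<'E'
import numpy as np,cv2
from bench import *
def rays(c,uv):
    u=cv2.undistortPoints(np.float64(uv).reshape(-1,1,2),c["intrinsics"],np.array([c["k1"],0,0,0.]))[:,0]
    return np.c_[u,np.ones(len(u))]
def onplane(c,P,uv,z):
    d=rays(c,uv)@P[:3,:3].T
    return P[:3,3]+d*((z-P[2,3])/d[:,2])[:,None]
def toolpose(s):
    from scipy.spatial.transform import Rotation as R
    T=np.eye(4);T[:3,:3]=R.from_euler("xyz",s["tcp_rot"]).as_matrix();T[:3,3]=s["eef_pos"];return T
def depthpts(c,P,d):
    v,u=np.mgrid[:384,:512]
    r=rays(c,np.c_[u.ravel(),v.ravel()])
    X=(r*d.reshape(-1,1))@P[:3,:3].T+P[:3,3];return X.reshape(384,512,3)
E
python3 - <<'E'
from h import *
c=camera_params("top");d=np.load("topd.npy");X=depthpts(c,c["pose"],d)
im=cv2.imread("pics/top1.png");hsv=cv2.cvtColor(im,cv2.COLOR_BGR2HSV)
print(im[190,265],im[190,235],im[170,265],im[130,290], "z",[np.round(X[a],4).tolist() for a in((190,265),(205,235),(300,280),(178,235),(285,176))])
g=cv2.cvtColor(im,cv2.COLOR_BGR2GRAY)
r=np.zeros_like(g);r[125:255,205:365]=1
def rect(m,z,n):
    m=cv2.morphologyEx((m&(r>0)).astype(np.uint8),cv2.MORPH_OPEN,np.ones((3,3)))
    k=max(cv2.findContours(m,0,cv2.CHAIN_APPROX_NONE)[0],key=cv2.contourArea)
    p=onplane(c,c["pose"],k[:,0],z)[:,:2]*1000
    q=cv2.minAreaRect(p.astype(np.float32));print(n,q);return q
rect((X[...,2]>.027)&(X[...,2]<.045),.034,"plate depth")
rect((X[...,2]>.006)&(X[...,2]<.06),.012,"stand depth")
rect(g<95,.010,"stand dark")
E
```

```text
[135 138 137] [83 84 77] [133 135 134] [131 136 141] z [[0.5693, 0.0128, 0.0322], [0.536, 0.0742, 0.0076], [0.3462, -0.0379, -0.0008], [0.5926, 0.0792, 0.0192], [0.3647, 0.1484, 0.1642]]
plate depth ((576.7327270507812, -30.440353393554688), (159.9800262451172, 130.08822631835938), 23.886615753173828)
stand depth ((576.2679443359375, -30.465362548828125), (175.30465698242188, 260.9970703125), 23.8568058013916)
stand dark ((579.7019653320312, -28.522994995117188), (183.90167236328125, 262.7083435058594), 23.804046630859375)
```

```bash
cat >> h.py <<'E'
C=np.array([.5767,-.0304]);Y=np.deg2rad(23.87)
SR=np.array([[np.cos(Y),-np.sin(Y)],[np.sin(Y),np.cos(Y)]])
CO={1:(-60,50),2:(60,50),3:(60,-50),4:(-60,-50)};PA={1:(-58,112),2:(58,112),3:(58,-112),4:(-58,-112)}
def w(p):return C+SR@(np.array(p)/1000)
def delta(xy,ztip):
    s=sense();T=toolpose(s)
    d=T[:3,:3].T@(np.r_[xy,ztip+.182]-T[:3,3])*100
    tw=(s["tcp_rot"][2]-(Y+np.pi/2)+np.pi)%(2*np.pi)-np.pi
    print(np.round(xy,4),"cm",np.round(d,2),"twist",round(tw,3))
E
python3 - <<'E'
from h import *
delta([.38,.40],.223)
delta(w(CO[1]),.2);delta(w(CO[1]),.06)
E
```

```text
[0.38 0.4 ] cm [-28.13 -12.5   -0.09] twist 0.929
[ 0.5016 -0.009 ] cm [-49.1  -49.66   2.26] twist 0.929
[ 0.5016 -0.009 ] cm [-49.1  -49.63  16.26] twist 0.929
```

Emit:
jog_arm --plan '[[[-5,-2,0,0.15,6],[-10,-4.5,0,0.3,3],[-15,-6.5,0,0.45,0],[-20,-9,0,0.6,0],[-25,-11,0,0.75,0],[-28,-14,0,0.929,0],[-31,-18,0,0.929,0],[-34,-22,0,0.929,0],[-36.5,-26,0,0.929,0],[-39,-30,0,0.929,0],[-41,-34,0,0.929,0],[-43,-38,0,0.929,0]]]'

```text
time: 1.6
eef_pos: [0.4683, 0.1171, 0.4044]
tcp_rot: [-3.141, -0.0, 1.988]
wrist_force: [0.5, 0.3, 0.0]
gripper_width: 0.007
gripper_force: 0.0
```

Run:
```python
from h import *
print(sense()["eef_pos"],sense()["tcp_rot"]);delta(w(CO[1]),.06)
```

```text
[0.46827959 0.1171101  0.40444342] [-3.14113184e+00 -5.93544876e-05  1.98771371e+00]
[ 0.5016 -0.009 ] cm [-12.88  -2.05  16.24] twist 0.0
```

Emit:
jog_arm --plan '[[[-5,-0.8,2,0,0],[-10,-1.6,5,0,0],[-12.9,-2.05,8,0,0],[-12.9,-2.05,12,0,0],[-12.9,-2.05,15,0,0],[-12.9,-2.05,17,0,0],[-12.9,-2.05,17.7,0,0],[-12.9,-2.05,17.7,0,0],[-12.9,-2.05,17.7,0,0]]]'

```text
time: 2.72
eef_pos: [0.5021, -0.0077, 0.2284]
tcp_rot: [3.14, 0.001, 1.988]
wrist_force: [-0.6, 0.6, 0.9]
gripper_width: 0.006
gripper_force: 0.0
```

Run:
```python
from h import *
s=sense();p,d=grab_frame("wrist");cv2.imwrite("pics/w1.png",p[...,::-1])
delta(w(CO[1]),.034)
```

```text
[ 0.5016 -0.009 ] cm [-0.09 -0.11  1.25] twist 0.001
```

View pics/w1.png

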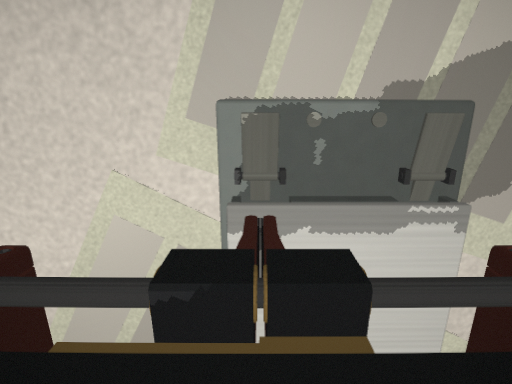

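The wrist view shows the stand squarely aligned. The shut fingertips are at about (262,220), above the plate's near-left corner and in line with tongue 1 (column 260). Both left tongues are standing. I'll press corner 1 gently.

Emit:
jog_arm --plan '[[[-0.05,-0.1,0.8,0,0],[-0.05,-0.1,1.2,0,0],[-0.05,-0.1,1.35,0,0],[-0.05,-0.1,1.45,0,0],[-0.05,-0.1,1.45,0,0],[-0.05,-0.1,1.45,0,0]]]'

```text
time: 3.52
eef_pos: [0.5008, -0.0085, 0.2132]
tcp_rot: [-3.141, -0.0, 1.988]
wrist_force: [-1.0, -0.2, 3.1]
gripper_width: 0.01
gripper_force: 1.4
```

Emit:
jog_arm --plan '[[[0,0,0.1,0,0],[0,0,0.2,0,0],[0,0,0.2,0,0],[0,0,0.2,0,0]]]'

```text
time: 4.03
eef_pos: [0.5007, -0.0085, 0.2116]
tcp_rot: [-3.141, -0.0, 1.988]
wrist_force: [-3.5, -0.2, 10.2]
gripper_width: 0.009
gripper_force: 5.4
```

```bash
cat >> h.py <<'E'
def tilt():
    c=camera_params("top");d0=np.load("topd.npy");_,d=grab_frame("top");X0=depthpts(c,c["pose"],d0);X=depthpts(c,c["pose"],d)
    L=(X0[...,:2]-C)@SR*1000
    for k,(x,y) in CO.items():
        m=(abs(L[...,0]-x)<12)&(abs(L[...,1]-y)<10)&(X0[...,2]>.028)&(X0[...,2]<.04)
        print(k,m.sum(),"dz mm",round(1000*np.median(X[m][:,2]-X0[m][:,2]),2))
E
python3 -c "
from h import *
print(sense()['wrist_force'],sense()['eef_pos'][2]);tilt()"
```

```text
[-3.53587506 -0.17966692 10.16024585] 0.21163035940062377
1 113 dz mm 288.25
2 102 dz mm 418.86
3 103 dz mm 411.5
4 107 dz mm 411.74
```

```bash
sed -i 's/def tilt():/def tilt(n="scene"):/; s/camera_params("top");d0=np.load("topd.npy");_,d=grab_frame("top")/camera_params(n);d0=np.load(n+"d.npy");_,d=grab_frame(n)/' h.py
python3 -c "
from h import *
tilt()"
```

```text
1 51 dz mm 9.13
2 58 dz mm 0.06
3 73 dz mm 5.47
4 63 dz mm 0.83
```

Pressing corner 1 moved it down about 4.5–5 mm before it went solid. Corner 3 opposite rose 5.5 mm, while 2 and 4 stayed put, so corner 1 is the short one. Next: lift and move over tongue 1.

Emit:
jog_arm --plan '[[[0,0,-1,0,0],[0,0,-3,0,0],[3,0.1,-3,0,0],[6.2,0.2,-3,0,0],[6.2,0.2,-2,0,0],[6.2,0.2,-1.5,0,0],[6.2,0.2,-1.5,0,0]]]'

```text
time: 5.0
eef_pos: [0.4781, 0.0483, 0.2256]
tcp_rot: [-3.141, 0.0, 1.987]
wrist_force: [0.5, 0.4, 0.4]
gripper_width: 0.005
gripper_force: 0.0
```

Run:
```python
from h import *
delta(w(PA[1]),.015);print(sense()["wrist_force"]);tilt()
```

```text
[0.4783 0.0485] cm [0.02 0.03 2.86] twist -0.0
[0.45100071 0.36773747 0.42958807]
1 51 dz mm 0.17
2 58 dz mm -0.16
3 73 dz mm -0.38
4 63 dz mm 0.29
```

The plate is level again, and the fingers are over pad 1. I'll press down in steps.

Emit:
jog_arm --plan '[[[0,0,1,0,0],[0,0,1.6,0,0],[0,0,2.0,0,0],[0,0,2.3,0,0],[0,0,2.6,0,0],[0,0,2.8,0,0],[0,0,2.8,0,0],[0,0,2.8,0,0]]]'

```text
time: 6.05
eef_pos: [0.478, 0.0488, 0.1981]
tcp_rot: [3.141, 0.001, 1.988]
wrist_force: [0.3, 0.9, 0.0]
gripper_width: 0.001
gripper_force: 0.0
```

Emit:
jog_arm --plan '[[[0,0,0.1,0,0],[0,0,0.2,0,0],[0,0,0.3,0,0],[0,0,0.3,0,0]]]'

```text
time: 6.55
eef_pos: [0.478, 0.0488, 0.1967]
tcp_rot: [3.141, 0.001, 1.988]
wrist_force: [-3.8, -0.2, 21.4]
gripper_width: 0.006
gripper_force: 11.1
```

Emit:
jog_arm --plan '[[[0,0,0.1,0,0],[0,0,0.1,0,0],[0,0,0.1,0,0]]]'

```text
time: 6.92
eef_pos: [0.478, 0.0488, 0.1964]
tcp_rot: [3.14, 0.001, 1.988]
wrist_force: [-5.5, 0.2, 32.1]
gripper_width: 0.005
gripper_force: 16.1
```

Emit:
jog_arm --plan '[[[0,0,-1,0,0],[0,0,-4,0,0],[0,0,-8,0,0],[0,0,-12,0,0],[0,0,-16,0,0],[-6,0,-18,0,0],[-6,0,-18,0,0],[-6,0,-18,0,0]]]'

```text
time: 7.92
eef_pos: [0.5015, -0.0059, 0.3736]
tcp_rot: [-3.141, -0.001, 1.987]
wrist_force: [0.2, -0.1, -0.5]
gripper_width: 0.005
gripper_force: 0.0
```

Run:
```python
from h import *
print(sense()["wrist_force"]);tilt()
c=camera_params("wrist");s=sense();P=toolpose(s)@c["tool_from_camera"];p,d=grab_frame("wrist")
cv2.imwrite("pics/w2.png",p[...,::-1]);X=depthpts(c,P,d);L=(X[...,:2]-C)@SR*1000
for k,(x,y) in PA.items():
    m=(abs(L[...,0]-x)<6)&(abs(L[...,1]-y)<5)&(X[...,2]<.06)
    if m.sum():print("pad",k,m.sum(),np.median(X[m][:,2]))
```

```text
[ 0.17239907 -0.12084774 -0.52460839]
1 51 dz mm -0.49
2 58 dz mm 0.23
3 73 dz mm 0.21
4 63 dz mm 0.35
pad 1 98 0.014639118757542813
pad 2 93 0.02263142919710215
```

View pics/w2.png

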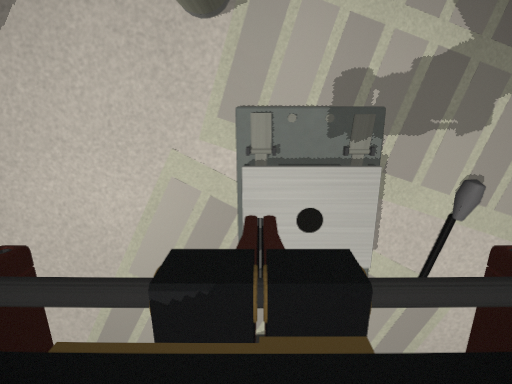

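In the wrist view, tongue 1 at (261,130) lies flat with its pad at 14.6 mm, and tongue 2 at (362,130) still stands at 22.6 mm. The plate is level to within 0.5 mm, and nothing is being touched.

```bash
python3 -c "
from bench import *
print(close_job())"
```

```text
the job is handed in; nothing more can be done
None
```

Corner 1 (near-left) was the short one; I pressed its shim tongue down flat and let go, the plate reads level to within 0.5 mm, I pressed no other tongue, and the job is handed in.

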